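# Sweep the glass offcuts into the scrap tray

### The arm

A 7-joint arm with a two-finger parallel gripper is mounted at the origin on the work surface. World frame = base frame: x ahead of the robot, y to its left, z up, the work surface at z = 0. Lengths are in m, angles in degrees, forces in N, time in s.
With the tool pointing down it reaches from about 0.425 to 0.925 m from the base axis. Payload 6.8 kg.
Tool frame: the origin (TCP) lies between the finger pads; the fingertips stand 25 mm ahead of it and the grasp point (between the pads) lies 6 mm ahead of it (arm.tips_ahead is the distance from the TCP to the fingertips, in m); z points along the fingers, y is the line along which they close (so a half turn about z gives the same grasp; the last joint's range is limited). The gripper opens to 88 mm and grips with 3 to 60 N. Pads are 20 mm wide; open, the fingers measure 115 mm over their backs; the gripper's body (75 mm by 178 mm) begins 61 mm behind the grasp point.
Start: joints at [69.781, 27.33, 1.283, 89.118, -0.659, 63.558, -4.761], TCP at [0.164, -0.655, 0.248] pointing down, gripper open.
Joint ranges: [-169.35, 169.35], [-19.33, 120.38], [-80.79, 83.38], [13.8, 139.57], [-78.32, 258.32], [9.67, 109.79], [-169.56, 169.56]. Speed limits (degrees/s): [136.94, 136.94, 180, 180, 180, 180, 180].

### API

Orientations are given as [roll, pitch, yaw] about the fixed x, y, z axes, in that order (R = Rz(yaw) Ry(pitch) Rx(roll)).
In Python, from rig import arm, telemetry, grab_frame, get_calibration, ticket gives the robot as it stands. Calls block until the motion is done:
- arm.reach(position, orientation): joint-space move of the TCP to a pose.
- arm.move_straight(position, orientation=None, velocity=0.15): straight line of the TCP; orientation=None keeps the orientation; velocity is the mean speed in m/s.
- arm.move_j(angles): joint-space move.
- arm.set_gripper(opening): finger opening in m; the grip force is fixed at half the most; returns when the fingers have stopped.
- arm.wait(seconds).
- arm.ik(position, orientation): joint angles nearest the present ones, or None.
- telemetry.sense(): the state.
- grab_frame(name): name is "side" or "top" or "wrist"; returns (picture, depth): 480x640x3 uint8, blue, green, red; 480x640 float32, m along the optical axis (not along the pixel's ray), 0 where there is no reading.
- get_calibration(name): a dict with "mtx" (3x3 intrinsics, pixels), "cam_to_world" (4x4, takes a point from camera to world coordinates). Camera axes: x right, y down, z forward; pixel columns grow to the right and rows downward; lengths in m; the calibration is good to about 2 mm. A picture is of the moment at which its call begins: read the wrist's pose just before it. get_calibration takes no time and is no camera call; for the wrist camera it gives the pose at the moment of the call.
A pose or a line that the arm cannot do raises arm.PlanningError and nothing moves.
- ticket.sign_off(): hands the job in; it is judged then, once.
The state is a dict: "clock": time; "joint_pos": joint angles; "joint_vel": joint speeds; "effort": joint torques, N m; "eef_pos": TCP position; "orientation": TCP orientation; "wrist_force": force on the tool from outside, world axes, zero at the start; "torque": the same for the moment, N m; "gripper_width": finger opening in m; "grasp_force": force on a finger pad.
Only numpy, scipy, OpenCV 4.12 (cv2) and the standard library are available. Lean on these libraries where they do the work, as an engineer would, in place of code of your own. Each camera call takes 0.05 s, during which the arm holds its last target. There are 200 camera calls.

### The job

Clear the cutting board in this stained-glass studio: with the fingertips, sweep the blue, amber and red glass offcuts along the board and off its open end into the steel scrap tray. The glass is brittle, so push it gently, sliding it all the way: do not pinch it, press down hard on it or lift it off the board. Leave the foiled green leaf and the little flux jar on the board, and the foil roll and pliers beside it, where they are.

Things in the scene. Friction and masses are not known exactly. Their poses are not given: they have to be found in the camera images.
- board: fixed plywood cutting board topped with white paper, 276 (x) by 320 (y) mm, surface 60 mm above the bench. Origin: centre of its underside, on the bench. A lath 10 mm high stands on each long edge (inner faces x = -128, +128 mm); the ends y = -160, +160 mm are open, without a lip. Leaf and jar stand at x about 0; the offcuts lie in the two lanes x about -80 and +80. Yaw within 0.2
- scrap_tray: fixed, empty open tray of bare sheet steel, 272 (x) by 110 (y) mm, 52 mm high, walls 3 mm. Origin: centre of its underside, on the bench; axes parallel to the board's. It stands against one open end of the board, either end, centre 217 mm from the board's centre; its rim is 8 mm below the board's surface, so what is pushed over the end drops in
- keep_tray: fixed wooden tray of the same outer size at the board's other end, with four finished foiled glass pieces in it; not for scrap. Its rim is 8 mm below the board's surface. Origin: centre of its underside
- offcut_blue: loose piece of scrap glass lying flat on the board, 6 mm thick, 14 to 25 g; blue triangle, sides 43 to 47 mm. Origin: centre of its underside, z up while it lies as at the start; any yaw. It slides and turns when pushed and may tip over as it drops into the tray
- offcut_amber: loose piece of scrap glass lying flat on the board, 6 mm thick, 14 to 25 g; amber trapezium, 46 by 24 mm. Origin: centre of its underside, z up while it lies as at the start; any yaw. It slides and turns when pushed and may tip over as it drops into the tray
- offcut_red: loose piece of scrap glass lying flat on the board, 6 mm thick, 14 to 25 g; red five-sided piece, about 40 by 40 mm. Origin: centre of its underside, z up while it lies as at the start; any yaw. It slides and turns when pushed and may tip over as it drops into the tray
- leaf: finished green glass leaf with copper foil round its edge, loose, 32 (x) by 68 (y) mm, 6 mm thick, on the board's middle line. Origin: centre of its underside. Leave alone
- jar: closed glass jar with a red lid, loose, 42 mm across, 56 mm high, standing on the board's middle line. Origin: centre of its underside. Leave alone
- foil_roll: roll of copper foil tape lying flat on the bench beyond the board (its far, +x side), loose, 72 mm across, 8 mm high. Origin: centre of its underside. Leave alone
- pliers: pliers with blue grips lying flat on the bench beyond the board (+x side), loose, about 140 mm long (its y axis), 55 mm wide, 12 mm high. Origin: underside, near the middle of its length. Leave alone

How it is judged:
By the outcome, as a careful person would: the job done as asked, in the order asked, and still so for the second after the job is handed in, with the robot touching nothing.
It also fails if it takes over 72 s, if anything falls off the work surface, if the arm or the gripper's body presses on something with over 40 N, if the wrist force passes 120 N, or if a joint passes its speed limit or range.

## Working session

There is one attempt and no reset: what is moved stays moved. The work goes in short steps, each a Python script; the robot and the scene stay as the last script left them, time stands still between calls to the robot, and variables do not carry over. Pictures are saved under pics/ and viewed, at most 10 in all, crops included, and the job is handed in when it is done.

```bash
ls; mkdir -p pics; python3 - <<'E'
from rig import *
import cv2,numpy as np
for n in("top","side"):
    p,d=grab_frame(n); cv2.imwrite(f"pics/{n}0.png",p); np.save(f"pics/{n}0.npy",d)
    c=get_calibration(n); print(n,np.round(c["mtx"],1).tolist(),np.round(c["cam_to_world"],3).tolist())
print(telemetry.sense()["clock"],arm.tips_ahead,telemetry.sense()["orientation"])
E
```

```text
pics
top [[570.0, 0.0, 322.4], [0.0, 570.0, 240.0], [0.0, 0.0, 1.0]] [[-0.001, -0.991, 0.13, 0.51], [-1.0, -0.001, -0.012, 0.039], [0.012, -0.13, -0.991, 1.089], [0.0, 0.0, 0.0, 1.0]]
side [[444.4, 0.0, 317.6], [0.0, 444.4, 238.1], [0.0, 0.0, 1.0]] [[0.716, -0.506, 0.482, 0.291], [-0.699, -0.524, 0.488, -0.333], [0.006, -0.686, -0.728, 0.589], [0.0, 0.0, 0.0, 1.0]]
0.1 0.025 [-1.79912241e+02  8.25128243e-03  1.40258121e+01]
```

View pics/top0.png

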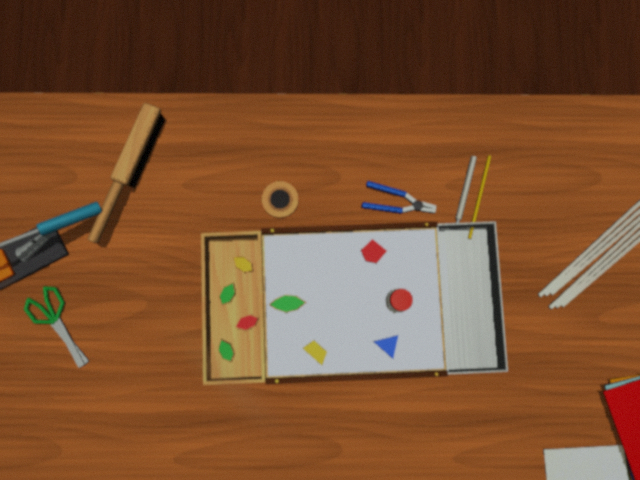

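View pics/side0.png

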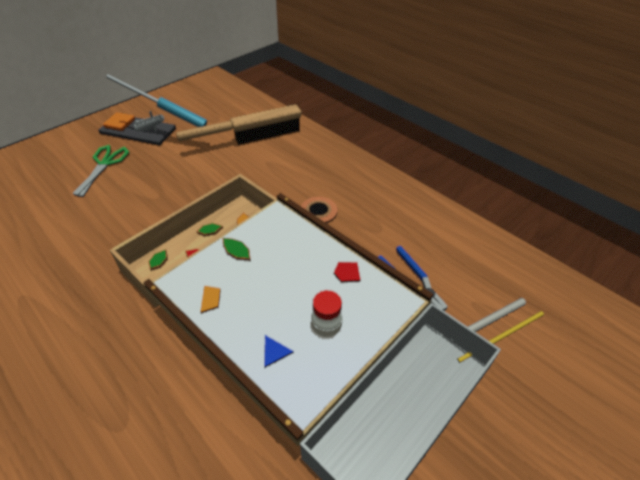

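The top view shows the empty steel tray at image right (about 475,300), which is the -y end, and the keep tray at left. Blue is at (388,346), amber at (316,352), red at (373,251), the jar at (401,300) and the leaf at (288,304). The side view agrees.

```bash
cat > h.py <<'E'
import cv2,numpy as np
from rig import *
def cast(uv,z,c):
    uv=np.asarray(uv,float).reshape(-1,2); T=c["cam_to_world"]
    r=np.c_[uv,np.ones(len(uv))]@np.linalg.inv(c["mtx"]).T@T[:3,:3].T
    return T[:3,3]+r*((z-T[2,3])/r[:,2])[:,None]
HUE={"blue":(100,130),"amber":(15,32),"red":(170,188),"green":(45,80)}
def blobs(p,name,roi,amin=80):
    h=cv2.cvtColor(p,cv2.COLOR_BGR2HSV).astype(int); a,b=HUE[name]
    H=h[...,0]; H=np.where((H<8)&(b>180),H+180,H)
    m=((H>=a)&(H<=b)&(h[...,1]>110)&(h[...,2]>60)).astype(np.uint8)&roi
    return [k[:,0] for k in cv2.findContours(m,cv2.RETR_EXTERNAL,cv2.CHAIN_APPROX_NONE)[0] if cv2.contourArea(k)>amin]
E
python3 - <<'E'
from h import *
p=cv2.imread("pics/top0.png"); c=get_calibration("top")
h=cv2.cvtColor(p,cv2.COLOR_BGR2HSV)
m=((h[...,1]<40)&(h[...,2]>185)).astype(np.uint8); m[:, :255]=0; m[:,445:]=0; m[:215]=0; m[390:]=0
m=cv2.morphologyEx(m,cv2.MORPH_OPEN,np.ones((3,3)))
k=max(cv2.findContours(m,0,1)[0],key=cv2.contourArea)
w=cast(k[:,0],.06,c)[:,:2]; r=cv2.minAreaRect((w*1000).astype(np.float32)); print("paper",r)
ctr=np.array(r[0])/1000; a=r[2]; a=a-90*round(a/90); t=np.radians(a)
R=np.array([[np.cos(t),-np.sin(t)],[np.sin(t),np.cos(t)]])
print(ctr,a); np.savez("board.npz",ctr=ctr,a=a)
roi=np.zeros(p.shape[:2],np.uint8); roi[225:380,266:440]=1
for n in HUE:
    for k in blobs(p,n,roi):
        x=cast(k,.066 if n!="red" or k[:,1].mean()<275 else .116,c)[:,:2]; b=(x-ctr)@R*1000
        print(n,k.mean(0).round(),"min",b.min(0).round(),"max",b.max(0).round())
q=telemetry.sense()["joint_pos"]
for x in(-85,80):
  for y in(130,-185):
    P=ctr+R@[x/1e3,y/1e3]
    print(x,y,P,arm.ik([*P,.0875],[180,0,90+a]) is not None,arm.ik([*P,.0875],[180,0,a-90]) is not None,arm.ik([*P,.0875],[180,0,a]) is not None)
E
```

```text
paper ((564.149658203125, 51.068702697753906), (31.814172744750977, 43.22174835205078), 45.09898376464844)
[0.56414966 0.0510687 ] -44.90101623535156
blue [388. 344.] min [  11. -193.] max [  45. -155.]
amber [316. 352.] min [ -85. -113.] max [-62. -73.]
red [400. 300.] min [  73. -149.] max [ 109. -113.]
red [373. 252.] min [104. -56.] max [141. -23.]
green [287. 303.] min [-72. -15.] max [-29.  23.]
-85 130 [0.59570677 0.20315141] True True True
-85 -185 [ 0.37335327 -0.0199717 ] True True True
80 130 [0.71258078 0.08668052] True True True
80 -185 [ 0.49022728 -0.13644258] True True True
```

```bash
python3 - <<'E'
from h import *
p=cv2.imread("pics/top0.png"); c=get_calibration("top")
h=cv2.cvtColor(p,cv2.COLOR_BGR2HSV)
print(h[250,300],h[360,400],h[300,350],h[300,470])
m=((h[...,0]>100)&(h[...,2]>150)&(h[...,1]<80)).astype(np.uint8); m[:, :255]=0; m[:,446:]=0; m[:215]=0; m[390:]=0
m=cv2.morphologyEx(m,cv2.MORPH_OPEN,np.ones((5,5)))
k=max(cv2.findContours(m,0,1)[0],key=cv2.contourArea)
w=cast(k[:,0],.06,c)[:,:2]; r=cv2.minAreaRect((w*1000).astype(np.float32)); print("paper",r)
ctr=np.array(r[0])/1000; a=r[2]; a=a-90*round(a/90); t=np.radians(a)
R=np.array([[np.cos(t),-np.sin(t)],[np.sin(t),np.cos(t)]])
print(ctr,a); np.savez("board.npz",ctr=ctr,a=a)
roi=np.zeros(p.shape[:2],np.uint8); roi[225:380,266:440]=1
for n in HUE:
    for k in blobs(p,n,roi):
        x=cast(k,.066 if n!="red" or k[:,1].mean()<275 else .116,c)[:,:2]; b=(x-ctr)@R*1000
        print(n,k.mean(0).round(),"min",b.min(0).round(),"max",b.max(0).round())
s=telemetry.sense()
for x in(-85,80):
  for y in(130,-185):
    P=ctr+R@[x/1e3,y/1e3]
    print(x,y,P,*[np.round(arm.ik([*P,.0875],[180,0,q+a])) if arm.ik([*P,.0875],[180,0,q+a]) is not None else None for q in (90,-90)])
E
```

```text
[100  12 188] [ 97  13 183] [103  12 185] [ 55   9 170]
paper ((447.4306945800781, 3.8492727279663086), (37.02989196777344, 19.846723556518555), 11.20899772644043)
[0.44743069 0.00384927] 11.20899772644043
blue [388. 344.] min [ -29. -111.] max [  4. -72.]
amber [316. 352.] min [-16.  18.] max [24. 53.]
red [400. 300.] min [  48. -143.] max [  84. -106.]
red [373. 252.] min [ 140. -124.] max [180. -82.]
green [287. 303.] min [86. 40.] max [112.  96.]
-85 130 [0.33878161 0.11484646] [ 12.  19. -45. 136.  25.  33. -41.] [ 30.  28. -67. 135.  41.  41. 123.]
-85 -185 [ 0.40001395 -0.1941448 ] [ 41.  22. -27. 126.  17.  35.  12.] [  13.   20.    5.  128.   -3.   32. -148.]
80 130 [0.50063417 0.14692055] [ 19.  37. -54. 115.  40.  49. -47.] [ 27.  45. -68. 114.  51.  58. 125.]
80 -185 [ 0.56186652 -0.16207071] [ 33.  34. -31. 107.  23.  45.   1.] [   5.   30.    7.  109.   -5.   41. -154.]
```

```bash
python3 - <<'E'
from h import *
p=cv2.imread("pics/top0.png"); c=get_calibration("top")
h=cv2.cvtColor(p,cv2.COLOR_BGR2HSV)
m=((h[...,0]>80)&(h[...,0]<130)&(h[...,2]>150)&(h[...,1]<60)).astype(np.uint8); m[:, :255]=0; m[:,450:]=0; m[:215]=0; m[390:]=0
m=cv2.morphologyEx(m,cv2.MORPH_OPEN,np.ones((5,5)))
k=max(cv2.findContours(m,0,1)[0],key=cv2.contourArea)
w=cast(k[:,0],.06,c)[:,:2]; r=cv2.minAreaRect((w*1000).astype(np.float32)); print("paper",r)
ctr=np.array(r[0])/1000; a=r[2]; a=a-90*round(a/90); t=np.radians(a)
R=np.array([[np.cos(t),-np.sin(t)],[np.sin(t),np.cos(t)]])
print(ctr,a); np.savez("board.npz",ctr=ctr,a=a)
roi=np.zeros(p.shape[:2],np.uint8); roi[225:380,266:440]=1
for n in HUE:
    for k in blobs(p,n,roi):
        x=cast(k,.066 if n!="red" or k[:,1].mean()<275 else .116,c)[:,:2]; b=(x-ctr)@R*1000
        M=cv2.moments(b.astype(np.float32).reshape(-1,1,2))
        print(n,"min",b.min(0).round(),"max",b.max(0).round(),"cen",round(M["m10"]/M["m00"]),round(M["m01"]/M["m00"]), cv2.approxPolyDP(b.astype(np.float32).reshape(-1,1,2),4,True)[:,0].round().tolist())
for x in(-85,80):
  for y in(130,-185):
    P=ctr+R@[x/1e3,y/1e3]
    print(x,y,P,*[np.round(arm.ik([*P,.0875],[180,0,q+a])) if arm.ik([*P,.0875],[180,0,q+a]) is not None else None for q in (90,-90)])
E
```

```text
paper ((534.8896484375, -27.352310180664062), (245.8424072265625, 307.9164123535156), 2.4519011974334717)
[ 0.53488965 -0.02735231] 2.4519011974334717
blue min [-100.  -74.] max [-65. -36.] cen -80 -58 [[-65.0, -74.0], [-74.0, -36.0], [-100.0, -65.0]]
amber min [-106.   53.] max [-67.  90.] cen -85 70 [[-67.0, 74.0], [-79.0, 90.0], [-106.0, 61.0], [-86.0, 53.0]]
red min [-20. -97.] max [ 16. -60.] cen -2 -78 [[16.0, -77.0], [8.0, -63.0], [-7.0, -60.0], [-18.0, -68.0], [-20.0, -80.0], [-12.0, -94.0], [3.0, -97.0]]
red min [ 68. -63.] max [108. -21.] cen 87 -41 [[108.0, -41.0], [87.0, -21.0], [72.0, -28.0], [68.0, -44.0], [89.0, -63.0]]
green min [-11.  89.] max [ 14. 146.] cen 1 117 [[1.0, 146.0], [-11.0, 114.0], [2.0, 89.0], [11.0, 101.0], [14.0, 122.0]]
-85 130 [0.44440598 0.09889231] [ 28.  34. -60. 123.  41.  47. -56.] [ 33.  39. -68. 123.  48.  52. 119.]
-85 -185 [ 0.45788189 -0.2158193 ] [ 39.  27. -26. 118.  18.  39.   4.] [  10.   25.    9.  120.   -7.   36. -153.]
80 130 [0.60925492 0.10595113] [ 13.  39. -40. 102.  31.  51. -38.] [ 29.  53. -68. 101.  54.  66. 126.]
80 -185 [ 0.62273083 -0.20876049] [ 33.  39. -28.  97.  23.  50.  -3.] [   5.   36.   12.   99.  -10.   46. -157.]
```

```bash
cat >> h.py <<'E'
b=np.load("board.npz"); a=float(b["a"]); t=np.radians(a)
R=np.array([[np.cos(t),-np.sin(t)],[np.sin(t),np.cos(t)]])
O=[180,0,90+a]
def W(x,y,tip): return [*(b["ctr"]+R@np.array([x,y])/1e3),tip/1e3+arm.tips_ahead]
def sweep(x,y0,y1=-195,x1=None,tip=62.3):
    arm.reach(W(x,y0,150),O); arm.move_straight(W(x,y0,75),O,.15); arm.move_straight(W(x,y0,tip),O,.04)
    s=telemetry.sense(); print(s["clock"],s["eef_pos"],s["wrist_force"])
    arm.move_straight(W(x if x1 is None else x1,y1,tip),O,.05)
    s=telemetry.sense(); print(s["clock"],s["eef_pos"],s["wrist_force"])
def pic(cam,name): p,_=grab_frame(cam); cv2.imwrite(f"pics/{name}.png",p); return p
E
python3 - <<'E'
from h import *
arm.set_gripper(.02)
sweep(-79,-10,-110)
w=pic("wrist","w1"); s=pic("side","s1"); cv2.imwrite("pics/c1.png",np.hstack([w,s])[::1,:][:, :]if 0 else cv2.resize(np.hstack([w,s]),(800,300)))
E
```

```text
4.775 [ 0.45631906 -0.04071524  0.08723892] [-0.03666055 -0.09461511 -1.05740553]
6.925 [ 0.46066283 -0.140421    0.08729262] [ 0.93456609 -0.21097864 -0.37274912]
```

View pics/c1.png

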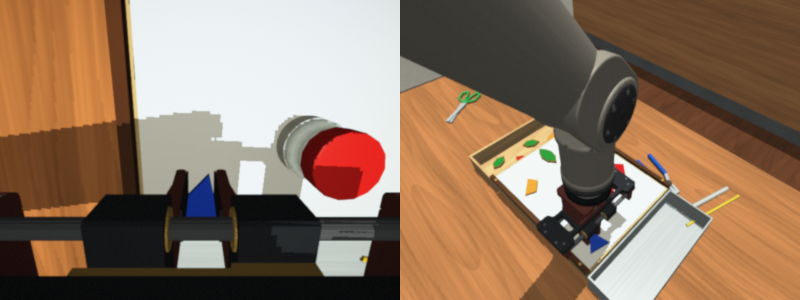

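The wrist view shows the blue triangle straddled by the two fingers, with its vertex in the gap at about (200,190). The jar is clear and the side view shows nothing disturbed, so I'm carrying on.

```bash
python3 - <<'E'
from h import *
arm.move_straight(W(-79,-212,62.3),O,.05)
s=telemetry.sense(); print(s["clock"],s["wrist_force"])
arm.move_straight(W(-79,-212,110),O,.15)
sw=telemetry.sense()
w=pic("wrist","w2"); s=pic("side","s2"); cv2.imwrite("pics/c2.png",cv2.resize(np.hstack([w,s]),(800,300)))
E
```

```text
9.2167 [-0.72289635  0.2180645  -0.12281221]
```

View pics/c2.png

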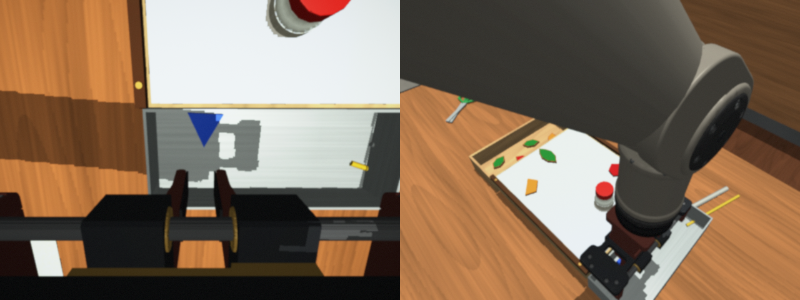

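The wrist view shows the blue triangle in the steel tray at about (205,128), with the jar undisturbed. Next is amber.

```bash
python3 - <<'E'
from h import *
arm.set_gripper(.012)
arm.move_straight(W(-85,-150,150),O,.25)
sweep(-87,112,-105)
w=pic("wrist","w3"); s=pic("side","s3"); cv2.imwrite("pics/c3.png",cv2.resize(np.hstack([w,s]),(800,300)))
E
```

```text
12.75 [0.44306764 0.08086282 0.08722966] [ 0.25826271  0.28149924 -0.04594188]
17.2417 [ 0.45246099 -0.13591325  0.08729207] [0.10864282 0.34366285 0.00412652]
```

View pics/c3.png

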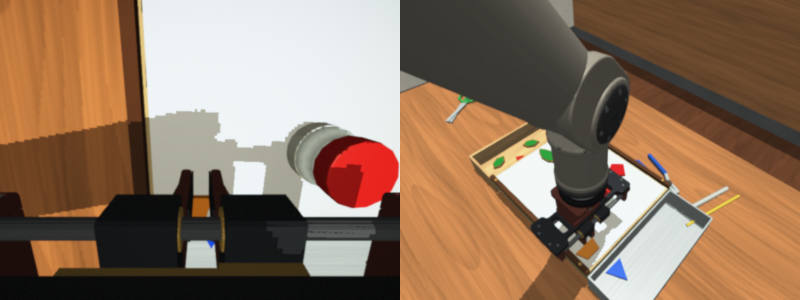

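Amber is ahead of the fingers and flush (wrist view about 200,205), and blue lies flat in the tray (side view about 617,268). I'll finish amber, then sweep red.

```bash
python3 - <<'E'
from h import *
arm.move_straight(W(-87,-205,62.3),O,.05)
arm.move_straight(W(-87,-205,150),O,.15)
w=pic("wrist","w4")
sweep(87,4,-110)
w2=pic("wrist","w5"); cv2.imwrite("pics/c4.png",cv2.resize(np.hstack([w,w2]),(800,300)))
E
```

```text
22.45 [ 0.62154613 -0.01961288  0.08716556] [-0.46046565 -0.18795724  0.01063977]
24.8833 [ 0.62651766 -0.13330328  0.08730237] [-0.41551207  0.58738519  0.12390055]
```

View pics/c4.png

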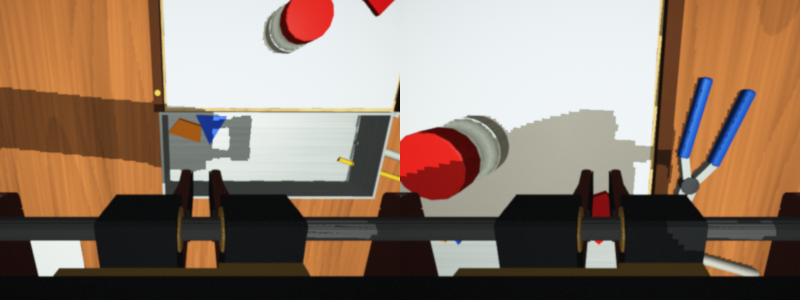

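Amber is in the tray next to blue (left image, about 185,130), and red is ahead of the fingers. A yellow rod pokes over the tray's far wall, so I'll locate its tip before finishing red.

```bash
python3 - <<'E'
from h import *
p=cv2.imread("pics/top0.png"); d=np.load("pics/top0.npy"); c=get_calibration("top")
roi=np.zeros(p.shape[:2],np.uint8); roi[150:250,455:500]=1
T=c["cam_to_world"]
for k in blobs(p,"amber",roi,20):
    for v in sorted(k.tolist(),key=lambda v:-v[1])[::14]:
        z=d[v[1],v[0]]; X=T[:3,:3]@(np.linalg.inv(c["mtx"])@[v[0],v[1],1]*z)+T[:3,3]
        print(v,((X[:2]-b["ctr"])@R*1000).round(),(X[2]*1000).round())
E
```

```text
[469, 237] [ 114. -234.] 6.0
[470, 230] [ 127. -237.] 6.0
[471, 221] [ 146. -243.] -3.0
[472, 216] [ 155. -245.] 0.0
[474, 209] [ 169. -249.] 1.0
[476, 202] [ 182. -253.] 4.0
[477, 195] [ 197. -259.] -3.0
[479, 188] [ 211. -264.] -6.0
[481, 181] [ 223. -266.] 4.0
[482, 174] [ 239. -272.] -5.0
[484, 167] [ 252. -277.] -2.0
[486, 160] [ 266. -281.] 0.0
[489, 154] [ 279. -289.] -3.0
```

The rod lies at bench level, clear of the fingers.

```bash
python3 - <<'E'
from h import *
arm.move_straight(W(84,-205,62.3),O,.05)
arm.move_straight(W(84,-205,170),O,.15)
arm.reach([.35,-.5,.25],O)
w=pic("top","t9"); s=pic("side","s9"); print(telemetry.sense()["clock"])
cv2.imwrite("pics/c5.png",np.hstack([w[180:420,190:530],s[150:390,100:440]]))
E
```

```text
29.4083
```

View pics/c5.png

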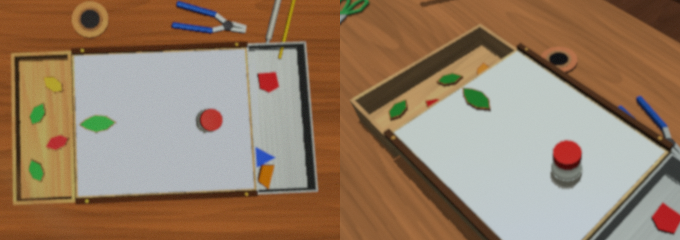

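All three offcuts are in the steel tray: red at (267,81), blue at (263,157) and amber at (265,176). The leaf, jar, foil roll and pliers are where they started, and the arm is clear.

```bash
python3 -c "
from rig import ticket
print(ticket.sign_off())"
```

```text
the job is handed in; nothing more can be done
None
```

The blue, amber and red offcuts, swept in that order, are all in the steel scrap tray; the leaf, jar, foil roll and pliers look unmoved in the last pictures, and I handed the job in at about 29 s.

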